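# Pack the marbling kit

## Robot

A 6-joint arm with a two-finger parallel gripper is mounted at the origin on the work surface. World frame = base frame: x ahead of the robot, y to its left, z up, the work surface at z = 0. Lengths are in m, angles in rad, forces in N, time in s.
With the tool pointing down it reaches from about 0.35 to 0.85 m from the base axis. Payload 8.1 kg.
Tool frame: the origin (TCP) lies between the finger pads; the fingertips stand 19 mm ahead of it and the grasp point (between the pads) is the TCP; z points along the fingers, y is the line along which they close (so a half turn about z gives the same grasp; the last joint's range is limited). The gripper opens to 93 mm and grips with 3 to 60 N. Pads are 15 mm wide; open, the fingers measure 128 mm over their backs; the gripper's body (75 mm by 188 mm) begins 65 mm behind the grasp point.
Start: joints at [1.131, 0.13, 1.488, -0, 1.523, -0.085], TCP at [0.208, 0.563, 0.238] pointing down, gripper open.
Joint ranges: [-2.96, 2.96], [-0.89, 2.26], [0.02, 2.5], [-1.34, 4.48], [0, 2.73], [-2.66, 2.66]. Speed limits (rad/s): [2.39, 2.39, 2.79, 3.14, 3.14, 3.14].

## Interface

Orientations are given as a rotation vector (axis times angle).
In Python, from plant import * gives the robot as it stands.
- The arm moves only by the tool apply_moves, never from a script. Its argument "targets" is a list of rows, each an object with "gripper": the opening, from -1 (shut) to 1 (fully open); "xyz": the shift along the world's x, y, z each as a share of 0.5 m, from -1 to 1, a list of three; "spin": the turn about the world's z as a share of 60 degrees, from -1 to 1. A call has 1 to 10 rows; each row is the pose to reach, as a shift and turn from the pose commanded when the call began; what a row does not reach only later rows make up. A row lasts 1/10 s, in which the tool goes at most 50 mm and 8.59 degrees, less where a joint would pass 70% of its speed; a pose out of reach is approached as far as the arm can. A call with a number of a shift or a turn outside -1 to 1 is refused whole. A call with a gripper value outside its range is refused whole. The fingers move at their own pace and stop on an object; the grip force is fixed at half the most. Time passes only in rows, so rows that repeat a pose let the fingers close. It gives the time, the measured TCP pose, the force, the opening and the grip force at its end, in the units of the state.
- sense(): the state, without advancing time (a new reading comes with each control period).
- grab_frame(name): name is "scene" or "top"; returns the picture (384x512x3 uint8, red, green, blue); there is no depth.
- calibration(name): a dict with "fov_y" (degrees; the focal length in pixels is half the picture's height over the tangent of half this angle, whatever the lens; pixels are square), "cx", "cy" (the principal point, pixels), "eye" and "attitude" of the camera in the world. Camera axes: x right, y down, z forward; pixel columns grow to the right and rows downward; lengths in m; the calibration is good to about 2 mm. A picture is of the moment at which its call begins. calibration takes no time and is no camera call.
- job_done(): hands the job in; it is judged then, once.
Trained networks look in the newest picture that a camera, given by its name, has taken for a name from the list of things; names that differ only in an ending like _2 or _b are one class to them, and where a whole thing is asked for, a point or a joint stands for the part that bears it (a point fixed in the world has none). Each returns a list of dicts, best first, with "p" (0 to 1); they miss things now and then, are a little off and sometimes report something else, mostly with a low value. They report only what shows in the picture. A call takes as long as a camera call. They do not tell look-alikes from the thing itself.
- cut_out(camera, label): "mask" (384x512 bool, what is visible of it).
- mark_of(camera, label): "at" ([x, y, z] in m, in world coordinates, good to about 4 mm: a listed point, or the origin of a listed thing).
The state is a dict: "t": time; "joint_pos": joint angles; "joint_vel": joint speeds; "joint_efforts": joint torques, N m; "eef_pos": TCP position; "tool_rot": TCP orientation; "contact_force": force on the tool from outside, world axes, zero at the start; "torque": the same for the moment, N m; "width": finger opening in m; "finger_force": force on a finger pad.
Only numpy, scipy, OpenCV 4.12 (cv2) and the standard library are available. Lean on these libraries where they do the work, as an engineer would, in place of code of your own. Each camera call takes 0.05 s, during which the arm holds its last target. There are 200 camera calls.

## Task

Pack the marbling kit into the white tray: stand each of the three ink bottles with pointed droppers upright in the well of its own size (large, medium, small) and lay the toothed comb flat, teeth up, lengthwise in the rectangular comb rest. Never tip an ink bottle over, and leave the flat-capped varnish bottle and the plain wooden strip where they are.

Things in the scene. Friction and masses are not known exactly. Their poses are not given: they have to be found in the camera images.
- ink_large_mid (a point): Large ink dropper bottle, loose, standing upright: round black body 56 mm in diameter up to 66 mm above its base, paper label, then a white pointed dropper nozzle (a narrow cone ending in a point); 95 mm tall in all, about 170 g. This point is on its axis half-way up, 47.5 mm above its base; z is up along the axis.
- ink_medium_mid (a point): Medium ink dropper bottle, loose, standing upright: round black body 40 mm in diameter up to 56 mm above its base, paper label, then a white pointed dropper nozzle (a narrow cone ending in a point); 80 mm tall in all, about 80 g. This point is on its axis half-way up, 40 mm above its base; z is up along the axis.
- ink_small_mid (a point): Small ink dropper bottle, loose, standing upright: round black body 26 mm in diameter up to 49 mm above its base, paper label, then a white pointed dropper nozzle (a narrow cone ending in a point); 70 mm tall in all, about 35 g. This point is on its axis half-way up, 35 mm above its base; z is up along the axis.
- comb_mid (a point): Marbling comb, loose: dark wooden bar 84 mm long (its x), 20 mm wide (its y), 22 mm high, lying on its back with a row of seven white plastic pin teeth (5 mm thick, 12 mm apart) pointing up, 17 mm above the bar; about 50 g. This point is the centre of the wooden bar, 11 mm above its underside; z is up.
- well_large_floor (a point): Large bottle well, fixed in the white kit tray: grey round cup, bore 72 mm, outside 80 mm. This point is the centre of its floor, about 7 mm above the table; the rim stands 9 mm above this floor. The kit tray is a shallow white plastic tray 246 x 188 mm, walls 16 mm above the table, that holds three wells and one comb rest in a two-by-two pattern, 108 mm apart along its long side and 92 mm along its short side.
- well_medium_floor (a point): Medium bottle well, fixed in the white kit tray: grey round cup, bore 55 mm, outside 63 mm. This point is the centre of its floor, about 7 mm above the table; the rim stands 9 mm above this floor. The kit tray is a shallow white plastic tray 246 x 188 mm, walls 16 mm above the table, that holds three wells and one comb rest in a two-by-two pattern, 108 mm apart along its long side and 92 mm along its short side.
- well_small_floor (a point): Small bottle well, fixed in the white kit tray: grey round cup, bore 40 mm, outside 48 mm. This point is the centre of its floor, about 7 mm above the table; the rim stands 9 mm above this floor. The kit tray is a shallow white plastic tray 246 x 188 mm, walls 16 mm above the table, that holds three wells and one comb rest in a two-by-two pattern, 108 mm apart along its long side and 92 mm along its short side.
- comb_rest_floor (a point): Comb rest, fixed in the same white kit tray: shallow grey rectangular dish, inside 108 mm along x and 64 mm along y, its rim only 3 mm above its floor. This point is the centre of its floor, about 8 mm above the table; x lies along its length.
- varnish_mid (a point): Varnish bottle, loose, does not belong in the kit: the same black body, label and size as the medium ink bottle (40 mm in diameter, 80 mm tall, about 80 g) but with a broad flat white screw cap 32 mm across instead of a pointed nozzle. This point is half-way up its axis, 40 mm above its base.
- strip_mid (a point): Plain dark wooden scrap strip, loose, does not belong in the kit: the same bar as the comb (84 x 20 x 22 mm, length along x) but without any teeth. This point is its centre.
Things that resemble listed ones, but are neither listed nor needed, are in the scene too. Leave any pink look-alike of the part that bears ink_large_mid alone.

How it is judged:
At the end, for the whole second after the job is handed in: Each ink bottle upright (0.1 rad) on its own well's floor, within 12 mm of the centre (5 mm in height). Comb teeth up on the rest's floor, within 15 mm lengthwise, 23 mm across, 0.3 rad. All at rest. Varnish bottle upright; it and the plain strip moved under 30 mm (horizontal distance between ink_large_mid and well_large_floor below 0.012 m and z of ink_large_mid in the frame of well_large_floor between 0.0425 and 0.0525 m and angle between each of ink_large_mid, ink_medium_mid, ink_small_mid, comb_mid, varnish_mid's own z axis and vertical below 0.1 rad and linear speed of each of ink_large, ink_medium, ink_small, comb below 0.02 m/s and horizontal distance between ink_medium_mid and well_medium_floor below 0.012 m and z of ink_medium_mid in the frame of well_medium_floor between 0.035 and 0.045 m and horizontal distance between ink_small_mid and well_small_floor below 0.012 m and z of ink_small_mid in the frame of well_small_floor between 0.03 and 0.04 m and x of comb_mid in the frame of comb_rest_floor between -0.015 and 0.015 m and y of comb_mid in the frame of comb_rest_floor between -0.023 and 0.023 m and z of comb_mid in the frame of comb_rest_floor between 0.006 and 0.0155 m and angle between the x axis of comb_mid and the x axis of comb_rest_floor, either way round below 0.3 rad and distance of each of varnish_mid, strip_mid from where it was at the start of the episode below 0.03 m); the robot touches nothing.
It fails at once if the large ink bottle is tipped over (past 0.7 rad) (angle between ink_large_mid's own z axis and vertical above 0.7 rad).
It fails at once if the medium ink bottle is tipped over (past 0.7 rad) (angle between ink_medium_mid's own z axis and vertical above 0.7 rad).
It fails at once if the small ink bottle is tipped over (past 0.7 rad) (angle between ink_small_mid's own z axis and vertical above 0.7 rad).
It fails at once if the varnish bottle is moved by more than 30 mm (distance of varnish_mid from where it was at the start of the episode above 0.03 m).
It fails at once if the plain strip is moved by more than 30 mm (distance of strip_mid from where it was at the start of the episode above 0.03 m).
It also fails if it takes over 120 s, if anything falls off the work surface, if the arm or the gripper's body presses on something with over 40 N, if the wrist force passes 120 N, or if a joint passes its speed limit or range.

## Working session

There is one attempt and no reset: what is moved stays moved. The work goes in short steps, Python scripts to look and compute and a tool call to move; the robot and the scene stay as the last step left them, time stands still between calls to the robot, and variables do not carry over. Pictures are saved under pics/ and viewed, at most 14 in all, crops included, and the job is handed in when it is done.

Besides the shell and the picture viewer there is one more tool, called as a command line: name --argument value ..., lists and objects as JSON in quotes. apply_moves: Moves the arm, as the interface text tells. Shift numbers are shares of 0.5 m and turn numbers shares of 60 degrees, none past 1 either way. Its arguments: {"type":"object","properties":{"targets":{"type":"array","items":{"type":"object","properties":{"gripper":{"type":"number"},"xyz":{"type":"array","items":{"type":"number"}},"spin":{"type":"number"}}}}},"required":["targets"]}

```bash
mkdir -p pics; cat > h.py <<'E'
from plant import *
import numpy as np, cv2
def snap(cam,fn=None):
    im=grab_frame(cam)
    if fn: cv2.imwrite('pics/'+fn,im[:,:,::-1])
    return im
def proj(cam,P):
    c=calibration(cam);f=192/np.tan(np.radians(c['fov_y'])/2)
    R=np.array(c['attitude'],float)
    R=cv2.Rodrigues(R)[0] if R.size==3 else R
    q=R.T@(np.array(P)-np.array(c['eye']))
    return c['cx']+f*q[0]/q[2],c['cy']+f*q[1]/q[2]
def ray(cam,u,v,z):
    c=calibration(cam);f=192/np.tan(np.radians(c['fov_y'])/2)
    R=np.array(c['attitude'],float)
    R=cv2.Rodrigues(R)[0] if R.size==3 else R
    d=R@np.array([(u-c['cx'])/f,(v-c['cy'])/f,1]);e=np.array(c['eye'])
    return e+d*(z-e[2])/d[2]
E
python3 - <<'E'
from h import *
a=snap('top');b=snap('scene')
cv2.imwrite('pics/a.png',cv2.resize(a[:,:,::-1],(800,600)));cv2.imwrite('pics/b.png',cv2.resize(b[:,:,::-1],(800,600)))
print(calibration('top'),calibration('scene'))
for n in 'ink_large_mid ink_medium_mid ink_small_mid comb_mid well_large_floor well_medium_floor well_small_floor comb_rest_floor varnish_mid strip_mid'.split():
  for cam in ('top','scene'):
    for d in mark_of(cam,n)[:4]:
        print(n,cam,round(d['p'],2),np.round(d['at'],3),np.round(proj(cam,d['at'])))
s=sense();print(s['t'],s['eef_pos'],s['tool_rot'],s['width'])
E
```

```text
{'fov_y': 46.19335936225613, 'cx': 250.9392288678003, 'cy': 187.64431816636136, 'eye': array([0.49964769, 0.09023184, 1.06441166]), 'attitude': array([-2.18115155,  2.16074959, -0.10089263])} {'fov_y': 55.31428747085788, 'cx': 250.27309475755422, 'cy': 190.0342782930056, 'eye': array([1.16385852, 0.23560526, 0.59189934]), 'attitude': array([-1.46521921, -2.01972398,  0.87128983])}
ink_large_mid top 0.96 [0.666 0.375 0.048] [128. 157.]
ink_large_mid top 0.75 [0.772 0.348 0.045] [142. 111.]
ink_large_mid top 0.69 [0.6   0.43  0.047] [103. 185.]
ink_large_mid top 0.66 [0.48  0.419 0.047] [106. 238.]
ink_large_mid scene 0.84 [0.77  0.348 0.049] [376. 293.]
ink_large_mid scene 0.79 [0.599 0.423 0.046] [419. 232.]
ink_large_mid scene 0.79 [0.673 0.379 0.046] [396. 255.]
ink_large_mid scene 0.7 [ 0.529 -0.155  0.009] [173. 166.]
ink_medium_mid top 0.77 [0.549 0.207 0.037] [201. 209.]
ink_medium_mid scene 0.7 [0.552 0.21  0.037] [317. 196.]
ink_small_mid top 0.68 [0.557 0.101 0.034] [247. 206.]
ink_small_mid top 0.4 [0.556 0.331 0.049] [146. 205.]
ink_small_mid scene 0.53 [0.559 0.102 0.03 ]
[... 277 characters left out ...]
47  0.01 ] [396. 223.]
well_medium_floor top 0.4 [0.555 0.328 0.052] [147. 205.]
well_medium_floor scene 0.69 [ 0.524 -0.249  0.009] [141. 157.]
well_small_floor top 0.63 [ 0.634 -0.159  0.012] [359. 174.]
comb_rest_floor top 0.96 [ 0.634 -0.254  0.009] [399. 175.]
comb_rest_floor scene 0.21 [0.665 0.22  0.042] [312. 232.]
varnish_mid top 0.69 [0.677 0.098 0.012] [249. 156.]
varnish_mid scene 0.61 [0.664 0.22  0.041] [312. 232.]
varnish_mid scene 0.52 [0.678 0.099 0.014] [252. 232.]
strip_mid top 0.81 [0.675 0.097 0.011] [250. 156.]
strip_mid scene 0.61 [0.677 0.099 0.01 ] [252. 233.]
1.1 [0.20842399 0.56262529 0.23762104] [-5.54352438e-01 -3.09228872e+00  5.21132978e-05] 0.09299024939322337
```

View pics/a.png

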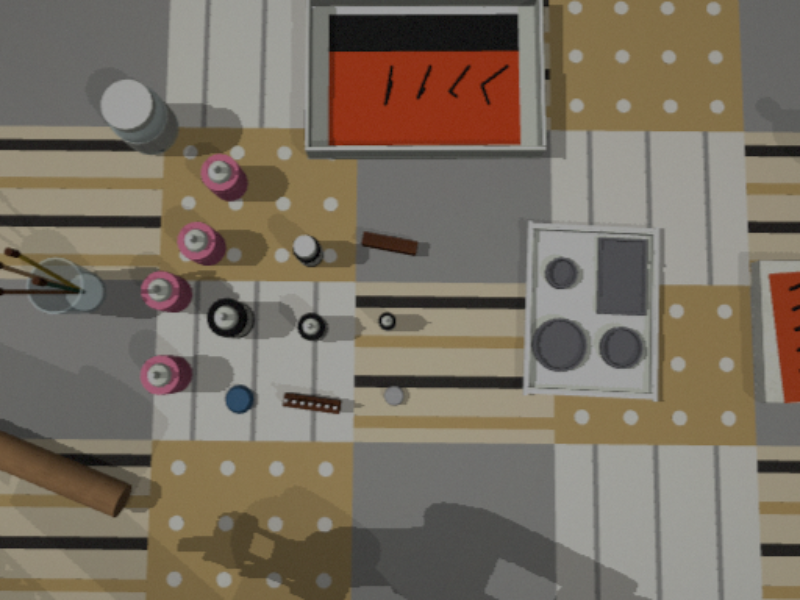

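View pics/b.png

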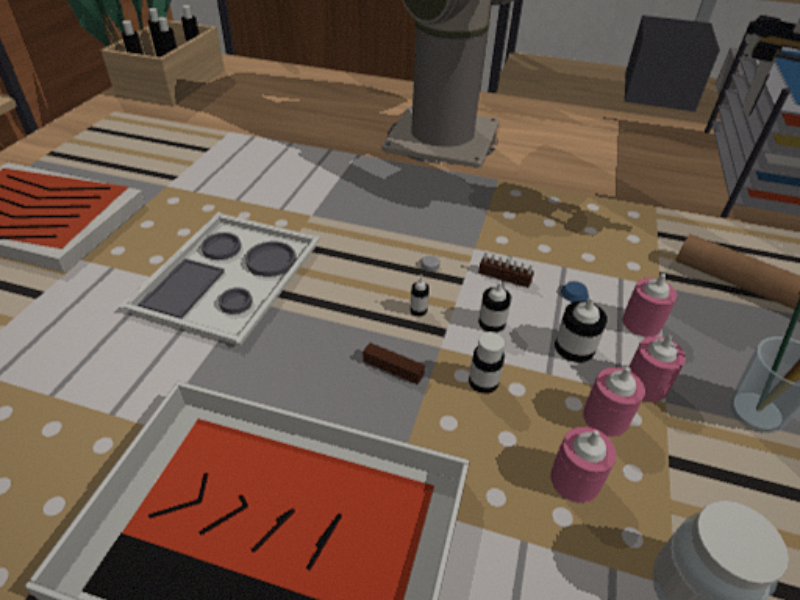

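The top view (800x600 px) shows:
- **Large:** the black bottle at (229,317). The four pink ones at (222,172), (200,241), (164,291) and (163,374) are look-alikes.
- **Medium:** the pointed-nozzle bottle at (312,326). The flat-capped one at (307,249) is the varnish.
- **Small:** the bottle at (387,321).
- **Comb:** the toothed bar at (312,403). The plain strip is at (390,243).
- **Tray:** at (595,312), with the small well top left, the rest top right, the large well bottom left and the medium well bottom right.

Next I'll confirm these in an enlarged crop and refine the positions.

```bash
python3 - <<'E'
from h import *
im=snap('top')
cr=im[140:275,130:265,::-1];cv2.imwrite('pics/c.png',cv2.resize(cr,(594,594),interpolation=cv2.INTER_CUBIC))
for n,z in [('comb_mid',.03),('comb_rest_floor',.01),('well_large_floor',.016),('well_medium_floor',.016),('well_small_floor',.016),('ink_small_mid',.04),('ink_medium_mid',.04)]:
    for d in cut_out('top',n)[:2]:
        m=d['mask'].astype(np.uint8);ys,xs=np.nonzero(m)
        pts=np.array([ray('top',x,y,z)[:2] for x,y in zip(xs,ys)],np.float32)
        r=cv2.minAreaRect(pts*1000);print(n,round(d['p'],2),len(xs),'px',xs.mean().round(1),ys.mean().round(1),'mean',pts.mean(0).round(4),'rect',np.round(r[0]),np.round(r[1]),round(r[2],1))
# dark tray parts by threshold
g=cv2.cvtColor(im,cv2.COLOR_RGB2GRAY)
roi=g[145:255,338:420];_,t=cv2.threshold(roi,0,255,cv2.THRESH_BINARY_INV+cv2.THRESH_OTSU)
k,l,st,ce=cv2.connectedComponentsWithStats(t)
for i in range(1,k):
    if st[i,4]>80:
        u,v=ce[i]+[338,145];ys,xs=np.nonzero(l==i);p=np.array([ray('top',x+338,y+145,.012)[:2] for x,y in zip(xs,ys)],np.float32)
        print(st[i],'c',ray('top',u,v,.012).round(4),cv2.minAreaRect(p*1000))
# comb dark
E
```

```text
comb_mid 0.54 367 px 199.0 257.6 mean [0.438  0.2103] rect [438. 210.] [84. 24.] 83.9
comb_rest_floor 0.82 1523 px 397.1 176.3 mean [ 0.631  -0.2504] rect [ 631. -252.] [ 73. 116.] 89.0
well_large_floor 0.6 951 px 357.2 220.3 mean [ 0.5265 -0.1536] rect [ 527. -153.] [79. 79.] 89.5
well_medium_floor 0.62 560 px 396.8 222.5 mean [ 0.5222 -0.2454] rect [ 522. -245.] [58. 58.] 88.9
well_small_floor 0.84 336 px 358.3 174.4 mean [ 0.6338 -0.1577] rect [ 634. -157.] [45. 47.] 0.5
ink_small_mid 0.26 942 px 357.0 220.6 mean [ 0.5253 -0.1477] rect [ 525. -148.] [75. 77.] 0.5
ink_medium_mid 0.7 264 px 199.2 208.2 mean [0.5499 0.2109] rect [550. 211.] [40. 38.] 45.9
[  44    7   35   50 1622] c [ 0.6302 -0.252   0.012 ] ((630.5357055664062, -254.33721923828125), (80.03945922851562, 116.18171691894531), 88.951904296875)
[ 10  19  23  21 365] c [ 0.634 -0.161  0.012] ((635.376708984375, -160.39639282226562), (47.43185806274414, 51.9327278137207), 0.5306468605995178)Traceback (most recent call last):
  File "<stdin>", line 15, in <module>
  File "h.py", line 14, in ray
    c=calibration(cam);f=192/np.tan(np.radians(c['fov_y'])/2)
ValueError: time passes only in moves, steps and waits
```

View pics/c.png

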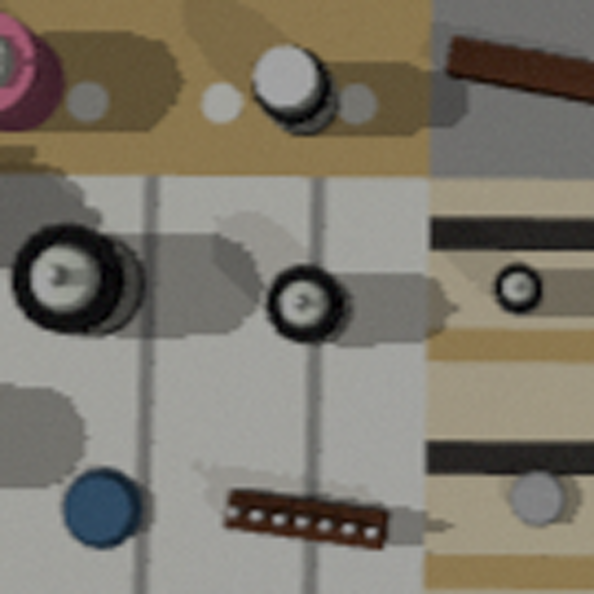

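The crop shows the large bottle's black body at crop (69,279), with white cone nozzle. The medium is at (307,303), pointed, and the small at (519,288). The comb with seven white teeth is at (306,520). The flat cap at (287,78) is the varnish and the toothless strip is at (530,70), so the identities hold.

```bash
python3 - <<'E'
from h import *
for n,u,v,z in [('L',69,279,.066),('M',307,303,.056),('S',519,288,.049),('comb',306,520,.022),('combL',231,508,.022),('combR',381,530,.022)]:
    print(n,ray('top',130+u/4.4-.4,140+v/4.4-.4,z).round(4))
s=sense();print(s['t'],s['eef_pos'])
E
```

```text
L [0.559 0.328 0.066]
M [0.5485 0.2087 0.056 ]
S [0.5576 0.1009 0.049 ]
comb [0.4371 0.2109 0.022 ]
combL [0.4429 0.2501 0.022 ]
combR [0.4323 0.1717 0.022 ]
1.5 [0.20840975 0.56265075 0.23764031]
```

apply_moves --targets '[{"xyz": [0.698,-0.924,-0.175],"spin": 0,"gripper": 1},{"xyz": [0.698,-0.924,-0.175],"spin": 0,"gripper": 1},{"xyz": [0.698,-0.924,-0.175],"spin": 0,"gripper": 1},{"xyz": [0.698,-0.924,-0.175],"spin": 0,"gripper": 1},{"xyz": [0.698,-0.924,-0.175],"spin": 0,"gripper": 1},{"xyz": [0.698,-0.924,-0.175],"spin": 0,"gripper": 1},{"xyz": [0.698,-0.924,-0.175],"spin": 0,"gripper": 1},{"xyz": [0.698,-0.924,-0.175],"spin": 0,"gripper": 1},{"xyz": [0.698,-0.924,-0.175],"spin": 0,"gripper": 1},{"xyz": [0.698,-0.924,-0.175],"spin": 0,"gripper": 1}]'

```text
t: 2.5
eef_pos: [0.5075, 0.1663, 0.163]
tool_rot: [0.554, 3.092, 0.001]
contact_force: [0.8, 1.7, 0.9]
width: 0.0927
finger_force: 0.0
```

apply_moves --targets '[{"xyz": [0,0,0],"spin": 0,"gripper": 1},{"xyz": [0,0,0],"spin": 0,"gripper": 1},{"xyz": [0,0,0],"spin": 0,"gripper": 1}]'

```text
t: 2.8
eef_pos: [0.5061, 0.1689, 0.1631]
tool_rot: [-0.554, -3.092, -0.001]
contact_force: [-1.5, -0.4, -0.7]
width: 0.0931
finger_force: 0.0
```

apply_moves --targets '[{"xyz": [0.103,-0.136,-0.02],"spin": 0,"gripper": 0.6},{"xyz": [0.103,-0.136,-0.02],"spin": 0,"gripper": 0.6},{"xyz": [0.103,-0.136,-0.02],"spin": 0,"gripper": 0.6},{"xyz": [0.103,-0.136,-0.1],"spin": 0,"gripper": 0.6},{"xyz": [0.103,-0.136,-0.18],"spin": 0,"gripper": 0.6},{"xyz": [0.103,-0.136,-0.254],"spin": 0,"gripper": 0.6},{"xyz": [0.103,-0.136,-0.254],"spin": 0,"gripper": 0.6},{"xyz": [0.103,-0.136,-0.254],"spin": 0,"gripper": -1},{"xyz": [0.103,-0.136,-0.254],"spin": 0,"gripper": -1},{"xyz": [0.103,-0.136,-0.254],"spin": 0,"gripper": -1}]'

```text
t: 3.8
eef_pos: [0.56, 0.1008, 0.0389]
tool_rot: [0.553, 3.088, 0.002]
contact_force: [0.3, -0.7, 0.6]
width: 0.0551
finger_force: 0.0
```

apply_moves --targets '[{"xyz": [0,0,0],"spin": 0,"gripper": -1},{"xyz": [0,0,0],"spin": 0,"gripper": -1},{"xyz": [0,0,0],"spin": 0,"gripper": -1},{"xyz": [0,0,0.02],"spin": 0,"gripper": -1}]'

```text
t: 4.2
eef_pos: [0.5566, 0.0999, 0.0448]
tool_rot: [-0.554, -3.089, 0.001]
contact_force: [-0.3, -0.3, 0.2]
width: 0.0254
finger_force: 30.0
```

apply_moves --targets '[{"xyz": [0,0,0.09],"spin": 0,"gripper": -1},{"xyz": [0,0,0.18],"spin": 0,"gripper": -1},{"xyz": [0.03,-0.1,0.19],"spin": 0,"gripper": -1},{"xyz": [0.06,-0.19,0.19],"spin": 0,"gripper": -1},{"xyz": [0.09,-0.28,0.19],"spin": 0,"gripper": -1},{"xyz": [0.12,-0.37,0.19],"spin": 0,"gripper": -1},{"xyz": [0.14,-0.45,0.19],"spin": 0,"gripper": -1},{"xyz": [0.153,-0.52,0.19],"spin": 0,"gripper": -1},{"xyz": [0.153,-0.52,0.19],"spin": 0,"gripper": -1},{"xyz": [0.153,-0.52,0.19],"spin": 0,"gripper": -1}]'

```text
t: 5.2
eef_pos: [0.6342, -0.1607, 0.1412]
tool_rot: [-0.557, -3.091, -0.001]
contact_force: [-0.5, -0.1, -0.1]
width: 0.0251
finger_force: 30.0
```

apply_moves --targets '[{"xyz": [0,0,0],"spin": 0,"gripper": -1},{"xyz": [0,0,0],"spin": 0,"gripper": -1}]'

```text
t: 5.4
eef_pos: [0.6343, -0.1585, 0.1411]
tool_rot: [-0.552, -3.093, -0.0]
contact_force: [-0.3, 0.1, -0.1]
width: 0.0255
finger_force: 30.0
```

apply_moves --targets '[{"xyz": [0,0,-0.06],"spin": 0,"gripper": -1},{"xyz": [0,0,-0.12],"spin": 0,"gripper": -1},{"xyz": [0,0,-0.16],"spin": 0,"gripper": -1},{"xyz": [0,0,-0.18],"spin": 0,"gripper": -1},{"xyz": [0,0,-0.19],"spin": 0,"gripper": -1},{"xyz": [0,0,-0.194],"spin": 0,"gripper": -1},{"xyz": [0,0,-0.194],"spin": 0,"gripper": -1},{"xyz": [0,0,-0.194],"spin": 0,"gripper": -1}]'

```text
t: 6.2
eef_pos: [0.6353, -0.1592, 0.0466]
tool_rot: [0.553, 3.091, -0.0]
contact_force: [-5.9, 3.3, 8.6]
width: 0.0256
finger_force: 30.0
```

```bash
python3 - <<'E'
from h import *
b=snap('scene')
u,v=map(int,proj('scene',(.58,-.19,.03)));print(u,v)
cr=b[max(v-70,0):v+70,max(u-90,0):u+90,::-1];cv2.imwrite('pics/d.png',cv2.resize(cr,None,fx=4,fy=4,interpolation=cv2.INTER_CUBIC))
E
```

```text
149 168
```

View pics/d.png

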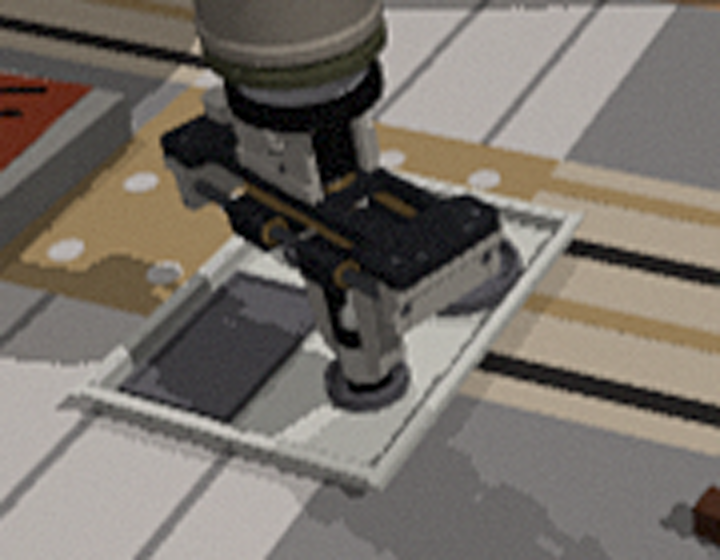

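The gripper holds the small bottle inside the small well, at crop (365,385), and the upward force says it is on the floor. I'll release it and retreat.

apply_moves --targets '[{"xyz": [0,0,0],"spin": 0,"gripper": 0.1},{"xyz": [0,0,0],"spin": 0,"gripper": 0.1},{"xyz": [0,0,0],"spin": 0,"gripper": 0.1},{"xyz": [0,0,0],"spin": 0,"gripper": 0.1},{"xyz": [0,0,0.06],"spin": 0,"gripper": 0.1},{"xyz": [0,0,0.14],"spin": 0,"gripper": 0.1},{"xyz": [0,0,0.24],"spin": 0,"gripper": 0.1},{"xyz": [0,0,0.24],"spin": 0,"gripper": 0.1}]'

```text
t: 7.05
eef_pos: [0.6389, -0.1613, 0.1735]
tool_rot: [0.552, 3.079, -0.003]
contact_force: [0.7, -0.7, 1.4]
width: 0.0512
finger_force: 0.0
```

apply_moves --targets '[{"xyz": [-0.02,0.09,0],"spin": 0,"gripper": 0.5},{"xyz": [-0.04,0.18,0],"spin": 0,"gripper": 0.5},{"xyz": [-0.06,0.27,0],"spin": 0,"gripper": 0.5},{"xyz": [-0.085,0.36,0],"spin": 0,"gripper": 0.5},{"xyz": [-0.11,0.45,0],"spin": 0,"gripper": 0.5},{"xyz": [-0.13,0.54,0],"spin": 0,"gripper": 0.5},{"xyz": [-0.15,0.63,0],"spin": 0,"gripper": 0.5},{"xyz": [-0.171,0.735,0],"spin": 0,"gripper": 0.5},{"xyz": [-0.171,0.735,0],"spin": 0,"gripper": 0.5},{"xyz": [-0.171,0.735,0],"spin": 0,"gripper": 0.5}]'

```text
t: 8.05
eef_pos: [0.5485, 0.2089, 0.1638]
tool_rot: [0.55, 3.093, -0.0]
contact_force: [-0.3, -0.2, 0.7]
width: 0.0701
finger_force: 0.0
```

```bash
python3 - <<'E'
from h import *
a=snap('top');b=snap('scene')
print(sense()['eef_pos'],sense()['tool_rot'])
for cam in ('top','scene'):
  for n in ('ink_small_mid','well_small_floor'):
    for d in mark_of(cam,n)[:2]: print(cam,n,round(d['p'],2),np.round(d['at'],4))
cv2.imwrite('pics/e.png',cv2.resize(np.hstack([a[145:255,330:430],b[100:210,85:185]])[:,:,::-1],None,fx=4,fy=4,interpolation=cv2.INTER_CUBIC))
E
```

```text
[0.54918988 0.20676793 0.16377916] [ 5.54634900e-01  3.09207136e+00 -9.23098515e-04]
top ink_small_mid 0.64 [ 0.6334 -0.1599  0.0414]
top ink_small_mid 0.49 [ 0.6358 -0.1601  0.0103]
top well_small_floor 0.59 [ 0.6362 -0.1619  0.0098]
scene ink_small_mid 0.51 [ 0.6354 -0.1563  0.0365]
scene well_small_floor 0.65 [ 0.6332 -0.1637  0.0071]
```

View pics/e.png

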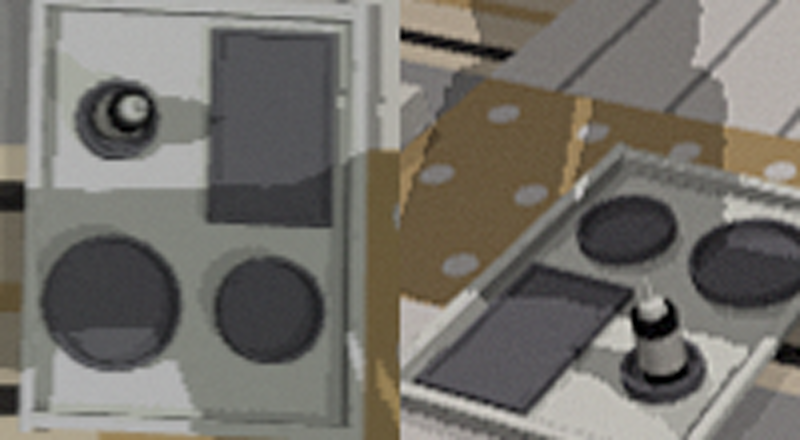

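The small bottle stands upright in its well, top-view crop (118,110) and scene crop (660,360). Next is the medium.

apply_moves --targets '[{"xyz": [0,0,-0.08],"spin": 0,"gripper": 0.5},{"xyz": [0,0,-0.16],"spin": 0,"gripper": 0.5},{"xyz": [0,0,-0.22],"spin": 0,"gripper": 0.5},{"xyz": [0,0,-0.248],"spin": 0,"gripper": 0.5},{"xyz": [0,0,-0.248],"spin": 0,"gripper": 0.5},{"xyz": [0,0,-0.248],"spin": 0,"gripper": -1},{"xyz": [0,0,-0.248],"spin": 0,"gripper": -1},{"xyz": [0,0,-0.248],"spin": 0,"gripper": -1},{"xyz": [0,0,-0.248],"spin": 0,"gripper": -1},{"xyz": [0,0,-0.248],"spin": 0,"gripper": -1}]'

```text
t: 9.35
eef_pos: [0.5498, 0.2081, 0.0412]
tool_rot: [0.554, 3.09, 0.002]
contact_force: [0.6, 0.9, 4.9]
width: 0.0397
finger_force: 30.0
```

apply_moves --targets '[{"xyz": [0,0,0.06],"spin": 0,"gripper": -1},{"xyz": [0,0,0.14],"spin": 0,"gripper": -1},{"xyz": [0,-0.05,0.22],"spin": 0,"gripper": -1},{"xyz": [-0.01,-0.14,0.22],"spin": 0,"gripper": -1},{"xyz": [-0.02,-0.23,0.22],"spin": 0,"gripper": -1},{"xyz": [-0.025,-0.32,0.22],"spin": 0,"gripper": -1},{"xyz": [-0.03,-0.41,0.22],"spin": 0,"gripper": -1},{"xyz": [-0.035,-0.5,0.22],"spin": 0,"gripper": -1},{"xyz": [-0.04,-0.59,0.22],"spin": 0,"gripper": -1},{"xyz": [-0.053,-0.67,0.22],"spin": 0,"gripper": -1}]'

```text
t: 10.35
eef_pos: [0.522, -0.1294, 0.15]
tool_rot: [0.555, 3.092, -0.0]
contact_force: [1.2, -0.0, -1.7]
width: 0.0397
finger_force: 30.0
```

apply_moves --targets '[{"xyz": [0,-0.08,0],"spin": 0,"gripper": -1},{"xyz": [0,-0.16,0],"spin": 0,"gripper": -1},{"xyz": [0,-0.22,0],"spin": 0,"gripper": -1},{"xyz": [0,-0.241,0],"spin": 0,"gripper": -1},{"xyz": [0,-0.241,0],"spin": 0,"gripper": -1},{"xyz": [0,-0.241,0],"spin": 0,"gripper": -1},{"xyz": [0,-0.241,0],"spin": 0,"gripper": -1}]'

```text
t: 11.05
eef_pos: [0.5225, -0.2463, 0.1498]
tool_rot: [-0.552, -3.092, -0.001]
contact_force: [-0.8, -0.0, -1.6]
width: 0.0394
finger_force: 30.0
```

apply_moves --targets '[{"xyz": [0,0,-0.06],"spin": 0,"gripper": -1},{"xyz": [0,0,-0.12],"spin": 0,"gripper": -1},{"xyz": [0,0,-0.17],"spin": 0,"gripper": -1},{"xyz": [0,0,-0.19],"spin": 0,"gripper": -1},{"xyz": [0,0,-0.2],"spin": 0,"gripper": -1},{"xyz": [0,0,-0.202],"spin": 0,"gripper": -1},{"xyz": [0,0,-0.202],"spin": 0,"gripper": -1},{"xyz": [0,0,-0.202],"spin": 0,"gripper": -1}]'

```text
t: 11.85
eef_pos: [0.5234, -0.2483, 0.0505]
tool_rot: [0.554, 3.09, -0.001]
contact_force: [0.5, 0.1, -0.9]
width: 0.0396
finger_force: 30.0
```

apply_moves --targets '[{"xyz": [0,0,-0.004],"spin": 0,"gripper": -1},{"xyz": [0,0,-0.006],"spin": 0,"gripper": -1},{"xyz": [0,0,-0.006],"spin": 0,"gripper": -1}]'

```text
t: 12.15
eef_pos: [0.5234, -0.2485, 0.0481]
tool_rot: [0.554, 3.09, -0.001]
contact_force: [-3.5, 1.7, 11.6]
width: 0.0396
finger_force: 30.0
```

On the floor, so I'll release it and lift.

apply_moves --targets '[{"xyz": [0,0,0],"spin": 0,"gripper": 0.35},{"xyz": [0,0,0],"spin": 0,"gripper": 0.35},{"xyz": [0,0,0],"spin": 0,"gripper": 0.35},{"xyz": [0,0,0],"spin": 0,"gripper": 0.35},{"xyz": [0,0,0.05],"spin": 0,"gripper": 0.35},{"xyz": [0,0,0.13],"spin": 0,"gripper": 0.35},{"xyz": [0,0,0.23],"spin": 0,"gripper": 0.35},{"xyz": [0,0,0.25],"spin": 0,"gripper": 0.35},{"xyz": [0,0.05,0.25],"spin": 0,"gripper": 0.35},{"xyz": [0,0.15,0.25],"spin": 0,"gripper": 0.35}]'

```text
t: 13.15
eef_pos: [0.5227, -0.1747, 0.1716]
tool_rot: [0.56, 3.089, -0.002]
contact_force: [0.9, -0.1, -0.0]
width: 0.0629
finger_force: 0.0
```

apply_moves --targets '[{"xyz": [0.01,0.1,0],"spin": 0,"gripper": 1},{"xyz": [0.02,0.2,0],"spin": 0,"gripper": 1},{"xyz": [0.03,0.3,0],"spin": 0,"gripper": 1},{"xyz": [0.04,0.4,0],"spin": 0,"gripper": 1},{"xyz": [0.05,0.5,0],"spin": 0,"gripper": 1},{"xyz": [0.06,0.59,0],"spin": 0,"gripper": 1},{"xyz": [0.065,0.68,0],"spin": 0,"gripper": 1},{"xyz": [0.07,0.77,0],"spin": 0,"gripper": 1},{"xyz": [0.074,0.86,0],"spin": 0,"gripper": 1},{"xyz": [0.074,0.95,0],"spin": 0,"gripper": 1}]'

```text
t: 14.15
eef_pos: [0.5591, 0.304, 0.1702]
tool_rot: [-0.554, -3.092, 0.0]
contact_force: [1.1, -0.7, 0.2]
width: 0.093
finger_force: 0.0
```

apply_moves --targets '[{"xyz": [0,0.05,0],"spin": 0,"gripper": 1},{"xyz": [0,0.05,0],"spin": 0,"gripper": 1},{"xyz": [0,0.05,0],"spin": 0,"gripper": 1},{"xyz": [0,0.05,0],"spin": 0,"gripper": 1}]'

```text
t: 14.55
eef_pos: [0.5595, 0.3259, 0.1705]
tool_rot: [-0.556, -3.092, 0.001]
contact_force: [-0.2, -1.1, -0.3]
width: 0.0926
finger_force: 0.0
```

```bash
python3 - <<'E'
from h import *
a=snap('top');b=snap('scene')
print(sense()['eef_pos'],sense()['tool_rot'])
for n in ('ink_medium_mid','well_medium_floor'):
  for cam in ('top','scene'):
    for d in mark_of(cam,n)[:2]: print(cam,n,round(d['p'],2),np.round(d['at'],4))
cv2.imwrite('pics/f.png',cv2.resize(np.hstack([a[145:255,330:430],b[100:210,85:185]])[:,:,::-1],None,fx=4,fy=4,interpolation=cv2.INTER_CUBIC))
cv2.imwrite('pics/g.png',cv2.resize(b[120:330,270:490,::-1],None,fx=2.6,fy=2.6,interpolation=cv2.INTER_CUBIC))
E
```

```text
[0.55970753 0.32576872 0.1708268 ] [-5.56845509e-01 -3.09175528e+00  5.39126332e-04]
top ink_medium_mid 0.65 [ 0.5274 -0.1557  0.0061]
top ink_medium_mid 0.58 [ 0.5233 -0.2496  0.0458]
scene ink_medium_mid 0.75 [ 0.5213 -0.2491  0.0473]
top well_medium_floor 0.73 [ 0.5251 -0.2468  0.0078]
top well_medium_floor 0.55 [ 0.6337 -0.1611  0.0388]
```

View pics/f.png

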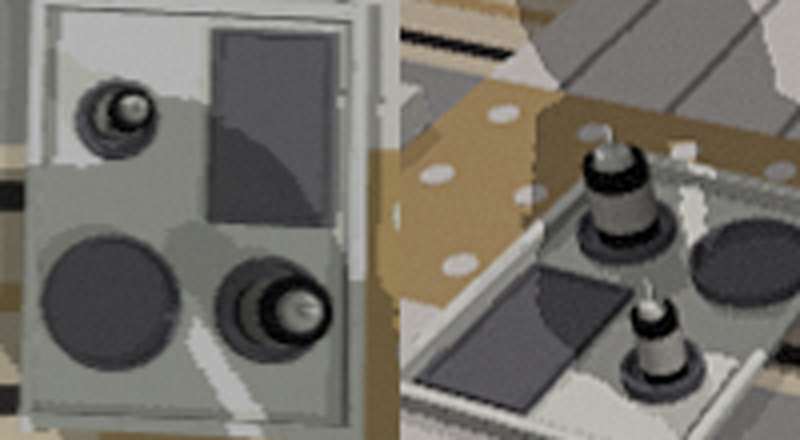

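View pics/g.png

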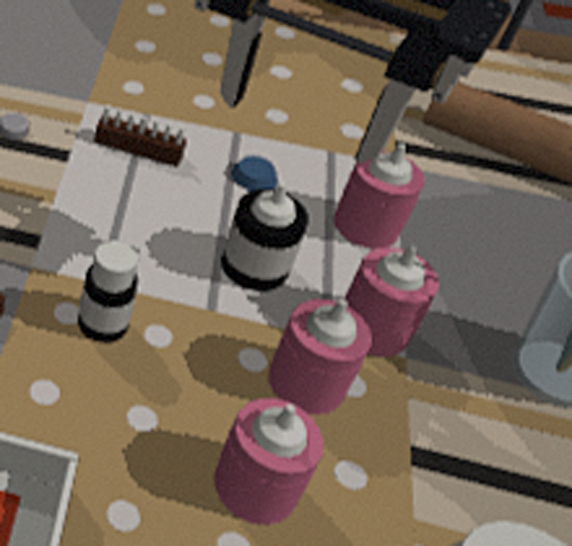

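Both placed bottles stand in their wells (f: small at (118,110), medium at (280,310)). The open fingers straddle the black large bottle at g (265,235) and are clear of the pinks, so I'll descend.

apply_moves --targets '[{"xyz": [0,0.002,-0.06],"spin": 0,"gripper": 1},{"xyz": [0,0.004,-0.12],"spin": 0,"gripper": 1},{"xyz": [0,0.004,-0.18],"spin": 0,"gripper": 1},{"xyz": [0,0.004,-0.23],"spin": 0,"gripper": 1},{"xyz": [0,0.004,-0.25],"spin": 0,"gripper": 1},{"xyz": [0,0.004,-0.25],"spin": 0,"gripper": 1},{"xyz": [0,0.004,-0.25],"spin": 0,"gripper": -1},{"xyz": [0,0.004,-0.25],"spin": 0,"gripper": -1},{"xyz": [0,0.004,-0.25],"spin": 0,"gripper": -1},{"xyz": [0,0.004,-0.25],"spin": 0,"gripper": -1}]'

```text
t: 15.85
eef_pos: [0.5601, 0.3295, 0.0471]
tool_rot: [0.554, 3.091, 0.002]
contact_force: [-0.7, -0.4, 0.8]
width: 0.0656
finger_force: 0.0
```

apply_moves --targets '[{"xyz": [0,0,0],"spin": 0,"gripper": -1},{"xyz": [0,0,0],"spin": 0,"gripper": -1},{"xyz": [0,0,0],"spin": 0,"gripper": -1}]'

```text
t: 16.15
eef_pos: [0.5597, 0.3294, 0.0465]
tool_rot: [0.554, 3.092, 0.001]
contact_force: [-0.9, 0.0, 4.3]
width: 0.0553
finger_force: 30.0
```

apply_moves --targets '[{"xyz": [0,0,0.05],"spin": 0,"gripper": -1},{"xyz": [0,0,0.12],"spin": 0,"gripper": -1},{"xyz": [0,0,0.2],"spin": 0,"gripper": -1},{"xyz": [0,-0.05,0.24],"spin": 0,"gripper": -1},{"xyz": [-0.01,-0.13,0.24],"spin": 0,"gripper": -1},{"xyz": [-0.02,-0.22,0.24],"spin": 0,"gripper": -1},{"xyz": [-0.03,-0.31,0.24],"spin": 0,"gripper": -1},{"xyz": [-0.04,-0.4,0.24],"spin": 0,"gripper": -1},{"xyz": [-0.05,-0.49,0.24],"spin": 0,"gripper": -1},{"xyz": [-0.065,-0.58,0.24],"spin": 0,"gripper": -1}]'

```text
t: 17.15
eef_pos: [0.5262, 0.0375, 0.1655]
tool_rot: [-0.554, -3.092, 0.0]
contact_force: [0.2, -0.3, -1.9]
width: 0.0552
finger_force: 30.0
```

apply_moves --targets '[{"xyz": [0,-0.09,0],"spin": 0,"gripper": -1},{"xyz": [0,-0.18,0],"spin": 0,"gripper": -1},{"xyz": [0,-0.27,0],"spin": 0,"gripper": -1},{"xyz": [0,-0.34,0],"spin": 0,"gripper": -1},{"xyz": [0,-0.389,0],"spin": 0,"gripper": -1},{"xyz": [0,-0.389,0],"spin": 0,"gripper": -1},{"xyz": [0,-0.389,0],"spin": 0,"gripper": -1},{"xyz": [0,-0.389,0],"spin": 0,"gripper": -1}]'

```text
t: 17.95
eef_pos: [0.5267, -0.1544, 0.1655]
tool_rot: [-0.553, -3.092, -0.001]
contact_force: [-0.8, 0.5, -1.3]
width: 0.0555
finger_force: 30.0
```

apply_moves --targets '[{"xyz": [0,0,-0.06],"spin": 0,"gripper": -1},{"xyz": [0,0,-0.12],"spin": 0,"gripper": -1},{"xyz": [0,0,-0.17],"spin": 0,"gripper": -1},{"xyz": [0,0,-0.2],"spin": 0,"gripper": -1},{"xyz": [0,0,-0.215],"spin": 0,"gripper": -1},{"xyz": [0,0,-0.222],"spin": 0,"gripper": -1},{"xyz": [0,0,-0.225],"spin": 0,"gripper": -1},{"xyz": [0,0,-0.225],"spin": 0,"gripper": -1},{"xyz": [0,0,-0.225],"spin": 0,"gripper": -1}]'

```text
t: 18.85
eef_pos: [0.5277, -0.1557, 0.0546]
tool_rot: [0.554, 3.09, -0.001]
contact_force: [0.2, -0.5, -1.1]
width: 0.0551
finger_force: 30.0
```

apply_moves --targets '[{"xyz": [0,0,-0.003],"spin": 0,"gripper": -1},{"xyz": [0,0,-0.004],"spin": 0,"gripper": -1},{"xyz": [0,0,-0.004],"spin": 0,"gripper": -1}]'

```text
t: 19.15
eef_pos: [0.5278, -0.1558, 0.0534]
tool_rot: [0.554, 3.09, -0.001]
contact_force: [-3.5, 2.1, 10.4]
width: 0.0549
finger_force: 30.0
```

apply_moves --targets '[{"xyz": [0,0,0],"spin": 0,"gripper": 0.6},{"xyz": [0,0,0],"spin": 0,"gripper": 0.6},{"xyz": [0,0,0],"spin": 0,"gripper": 0.6},{"xyz": [0,0,0],"spin": 0,"gripper": 0.6},{"xyz": [0,0,0.05],"spin": 0,"gripper": 0.6},{"xyz": [0,0,0.13],"spin": 0,"gripper": 0.6},{"xyz": [0,0,0.22],"spin": 0,"gripper": 0.6},{"xyz": [0,0,0.24],"spin": 0,"gripper": 0.6},{"xyz": [0,0,0.24],"spin": 0,"gripper": 0.6},{"xyz": [0,0,0.24],"spin": 0,"gripper": 0.6}]'

```text
t: 20.15
eef_pos: [0.5263, -0.1551, 0.17]
tool_rot: [-0.554, -3.091, -0.0]
contact_force: [-0.6, 0.0, -1.1]
width: 0.0748
finger_force: 0.0
```

apply_moves --targets '[{"xyz": [-0.02,0.08,0],"spin": -0.13,"gripper": 0.1},{"xyz": [-0.04,0.16,0],"spin": -0.26,"gripper": 0.1},{"xyz": [-0.06,0.24,0],"spin": -0.39,"gripper": 0.1},{"xyz": [-0.08,0.32,0],"spin": -0.52,"gripper": 0.1},{"xyz": [-0.1,0.4,0],"spin": -0.65,"gripper": 0.1},{"xyz": [-0.12,0.48,0],"spin": -0.78,"gripper": 0.1},{"xyz": [-0.14,0.56,0],"spin": -0.9,"gripper": 0.1},{"xyz": [-0.16,0.64,0],"spin": -1.0,"gripper": 0.1},{"xyz": [-0.18,0.7,0],"spin": -1.0,"gripper": 0.1},{"xyz": [-0.18,0.72,0],"spin": -1.0,"gripper": 0.1}]'

```text
t: 21.15
eef_pos: [0.4342, 0.2067, 0.1687]
tool_rot: [-2.021, -2.402, 0.006]
contact_force: [1.0, -1.6, -0.7]
width: 0.0514
finger_force: 0.0
```

apply_moves --targets '[{"xyz": [0,0,0],"spin": -0.13,"gripper": 0.1},{"xyz": [0,0,0],"spin": -0.26,"gripper": 0.1},{"xyz": [0,0,0],"spin": -0.278,"gripper": 0.1},{"xyz": [0,0,0],"spin": -0.278,"gripper": 0.1},{"xyz": [0,0,0],"spin": -0.278,"gripper": 0.1},{"xyz": [0,0,0],"spin": -0.278,"gripper": 0.1}]'

```text
t: 21.75
eef_pos: [0.4369, 0.2043, 0.1711]
tool_rot: [-2.351, -2.083, 0.001]
contact_force: [0.2, -0.2, -0.1]
width: 0.0515
finger_force: 0.0
```

```bash
python3 - <<'E'
from h import *
s=sense();R=cv2.Rodrigues(np.array(s['tool_rot']))[0]
print(s['t'],s['eef_pos'],np.degrees(np.arctan2(R[1,1],R[0,1])),R[2,2])
b=snap('scene')
for n in ('ink_large_mid','comb_mid'):
    for d in mark_of('scene',n)[:6]: print(n,round(d['p'],2),np.round(d['at'],4))
cv2.imwrite('pics/i.png',cv2.resize(b[90:240,80:380,::-1],None,fx=2.6,fy=2.6,interpolation=cv2.INTER_CUBIC))
E
```

```text
21.75 [0.43692107 0.20431629 0.17112192] -6.923363312273851 -0.9999998925157163
ink_large_mid 0.94 [ 0.5316 -0.1513  0.0565]
ink_large_mid 0.92 [0.596  0.4222 0.0493]
ink_large_mid 0.89 [0.6726 0.3752 0.0499]
ink_large_mid 0.79 [0.7712 0.3443 0.0462]
ink_large_mid 0.6 [0.4788 0.4196 0.0473]
comb_mid 0.88 [0.4346 0.2128 0.0138]
```

View pics/i.png

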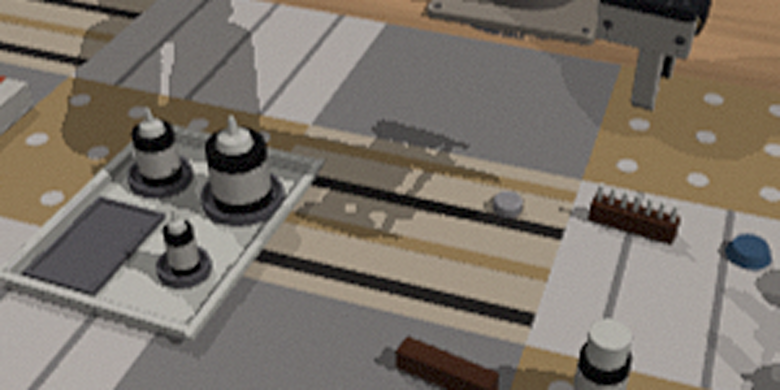

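All three bottles stand in their wells: medium (158,165), large (240,185), small (182,255). The comb is teeth-up at (635,215), and I'll descend on it now.

apply_moves --targets '[{"xyz": [0,0.013,-0.08],"spin": 0,"gripper": 0.1},{"xyz": [0,0.013,-0.16],"spin": 0,"gripper": 0.1},{"xyz": [0,0.013,-0.23],"spin": 0,"gripper": 0.1},{"xyz": [0,0.013,-0.28],"spin": 0,"gripper": 0.1},{"xyz": [0,0.013,-0.295],"spin": 0,"gripper": 0.1},{"xyz": [0,0.013,-0.295],"spin": 0,"gripper": 0.1},{"xyz": [0,0.013,-0.295],"spin": 0,"gripper": -1},{"xyz": [0,0.013,-0.295],"spin": 0,"gripper": -1},{"xyz": [0,0.013,-0.295],"spin": 0,"gripper": -1},{"xyz": [0,0.013,-0.295],"spin": 0,"gripper": -1}]'

```text
t: 22.9
eef_pos: [0.4377, 0.2114, 0.025]
tool_rot: [2.353, 2.081, 0.003]
contact_force: [-0.4, -0.2, 0.3]
width: 0.0236
finger_force: 0.0
```

apply_moves --targets '[{"xyz": [0,0,0],"spin": 0,"gripper": -1},{"xyz": [0,0,0],"spin": 0,"gripper": -1},{"xyz": [0,0,0.02],"spin": 0,"gripper": -1}]'

```text
t: 23.2
eef_pos: [0.4358, 0.2108, 0.0331]
tool_rot: [-2.352, -2.081, 0.004]
contact_force: [-0.6, 0.7, -0.0]
width: 0.0197
finger_force: 30.0
```

apply_moves --targets '[{"xyz": [0,0,0.09],"spin": 0,"gripper": -1},{"xyz": [0.01,0,0.18],"spin": 0,"gripper": -1},{"xyz": [0.03,-0.05,0.26],"spin": -0.12,"gripper": -1},{"xyz": [0.07,-0.12,0.3],"spin": -0.25,"gripper": -1},{"xyz": [0.1,-0.2,0.31],"spin": -0.38,"gripper": -1},{"xyz": [0.14,-0.28,0.31],"spin": -0.51,"gripper": -1},{"xyz": [0.17,-0.36,0.31],"spin": -0.64,"gripper": -1},{"xyz": [0.2,-0.44,0.31],"spin": -0.76,"gripper": -1},{"xyz": [0.23,-0.52,0.31],"spin": -0.88,"gripper": -1},{"xyz": [0.26,-0.6,0.31],"spin": -1.0,"gripper": -1}]'

```text
t: 24.2
eef_pos: [0.567, -0.0905, 0.1893]
tool_rot: [-3.08, -0.618, 0.0]
contact_force: [0.7, 0.8, -0.0]
width: 0.0196
finger_force: 30.0
```

apply_moves --targets '[{"xyz": [0.03,-0.08,0],"spin": -0.12,"gripper": -1},{"xyz": [0.06,-0.16,0],"spin": -0.24,"gripper": -1},{"xyz": [0.09,-0.24,0],"spin": -0.36,"gripper": -1},{"xyz": [0.128,-0.32,0],"spin": -0.423,"gripper": -1},{"xyz": [0.128,-0.324,0],"spin": -0.423,"gripper": -1},{"xyz": [0.128,-0.324,0],"spin": -0.423,"gripper": -1},{"xyz": [0.128,-0.324,0],"spin": -0.423,"gripper": -1},{"xyz": [0.128,-0.324,0],"spin": -0.423,"gripper": -1}]'

```text
t: 25.0
eef_pos: [0.6308, -0.2495, 0.1895]
tool_rot: [-3.141, 0.063, -0.0]
contact_force: [1.0, -0.5, -0.8]
width: 0.0194
finger_force: 30.0
```

```bash
python3 - <<'E'
from h import *
s=sense();R=cv2.Rodrigues(np.array(s['tool_rot']))[0]
print(s['t'],s['eef_pos'],np.degrees(np.arctan2(R[1,1],R[0,1])),R[2,2],s['width'])
E
```

```text
25.0 [ 0.63084836 -0.24946125  0.18949992] -92.28860101893716 -0.9999999428160983 0.019439838444632127
```

apply_moves --targets '[{"xyz": [0,0,-0.08],"spin": 0,"gripper": -1},{"xyz": [0,0,-0.16],"spin": 0,"gripper": -1},{"xyz": [0,0,-0.23],"spin": 0,"gripper": -1},{"xyz": [0,0,-0.28],"spin": 0,"gripper": -1},{"xyz": [0,0,-0.3],"spin": 0,"gripper": -1},{"xyz": [0,0,-0.31],"spin": 0,"gripper": -1},{"xyz": [0,0,-0.314],"spin": 0,"gripper": -1},{"xyz": [0,0,-0.314],"spin": 0,"gripper": -1},{"xyz": [0,0,-0.314],"spin": 0,"gripper": -1}]'

```text
t: 25.9
eef_pos: [0.6321, -0.2513, 0.0339]
tool_rot: [3.14, -0.065, 0.004]
contact_force: [0.3, 0.1, -0.6]
width: 0.0197
finger_force: 30.0
```

apply_moves --targets '[{"xyz": [0,0,-0.003],"spin": 0,"gripper": -1},{"xyz": [0,0,-0.004],"spin": 0,"gripper": -1},{"xyz": [0,0,-0.004],"spin": 0,"gripper": -1}]'

```text
t: 26.2
eef_pos: [0.6321, -0.2514, 0.0327]
tool_rot: [3.14, -0.066, 0.004]
contact_force: [-4.1, 1.9, 10.9]
width: 0.0196
finger_force: 30.0
```

apply_moves --targets '[{"xyz": [0,0,0],"spin": 0,"gripper": -0.2},{"xyz": [0,0,0],"spin": 0,"gripper": -0.2},{"xyz": [0,0,0],"spin": 0,"gripper": -0.2},{"xyz": [0,0,0.04],"spin": 0,"gripper": -0.2},{"xyz": [0,0,0.12],"spin": 0,"gripper": -0.2},{"xyz": [0,0,0.21],"spin": 0,"gripper": -0.2},{"xyz": [0,0,0.3],"spin": 0,"gripper": -0.2},{"xyz": [0,0,0.38],"spin": 0,"gripper": -0.2},{"xyz": [0,0,0.4],"spin": 0,"gripper": -0.2}]'

```text
t: 27.1
eef_pos: [0.6332, -0.252, 0.237]
tool_rot: [3.137, -0.065, 0.014]
contact_force: [0.7, 0.4, 1.1]
width: 0.037
finger_force: 0.0
```

apply_moves --targets '[{"xyz": [-0.05,0.08,0],"spin": 0,"gripper": -0.2},{"xyz": [-0.1,0.16,0],"spin": 0,"gripper": -0.2},{"xyz": [-0.15,0.24,0],"spin": 0,"gripper": -0.2},{"xyz": [-0.2,0.32,0],"spin": 0,"gripper": -0.2},{"xyz": [-0.2,0.4,0],"spin": 0,"gripper": -0.2},{"xyz": [-0.2,0.48,0],"spin": 0,"gripper": -0.2},{"xyz": [-0.2,0.56,0],"spin": 0,"gripper": -0.2},{"xyz": [-0.2,0.6,0],"spin": 0,"gripper": -0.2},{"xyz": [-0.2,0.6,0],"spin": 0,"gripper": -0.2},{"xyz": [-0.2,0.6,0],"spin": 0,"gripper": -0.2}]'

```text
t: 28.1
eef_pos: [0.5306, 0.0492, 0.2293]
tool_rot: [3.141, -0.064, -0.001]
contact_force: [-0.9, -0.6, 0.0]
width: 0.0375
finger_force: 0.0
```

```bash
python3 - <<'E'
from h import *
a=snap('top');b=snap('scene')
for cam in ('top','scene'):
  for n in 'ink_large_mid ink_medium_mid ink_small_mid comb_mid comb_rest_floor varnish_mid strip_mid'.split():
    for d in mark_of(cam,n)[:2]: print(cam,n,round(d['p'],2),np.round(d['at'],3))
A=cv2.resize(a[145:255,330:430],(400,440),interpolation=cv2.INTER_CUBIC);B=cv2.resize(b[100:210,85:185],(400,440),interpolation=cv2.INTER_CUBIC)
cv2.imwrite('pics/j.png',np.hstack([A,B])[:,:,::-1])
E
```

```text
top ink_large_mid 0.98 [0.668 0.373 0.047]
top ink_large_mid 0.88 [0.603 0.43  0.05 ]
top ink_medium_mid 0.58 [ 0.524 -0.248  0.043]
top ink_small_mid 0.57 [ 0.631 -0.159  0.039]
top comb_mid 0.57 [ 0.631 -0.253  0.018]
top comb_rest_floor 0.68 [ 0.632 -0.253  0.009]
top varnish_mid 0.78 [0.663 0.218 0.043]
top strip_mid 0.63 [0.676 0.095 0.011]
scene ink_large_mid 0.91 [0.597 0.423 0.046]
scene ink_large_mid 0.9 [0.479 0.421 0.047]
scene ink_medium_mid 0.94 [ 0.521 -0.248  0.047]
scene ink_medium_mid 0.75 [0.665 0.215 0.041]
scene ink_small_mid 0.53 [ 0.637 -0.159  0.042]
scene comb_mid 0.66 [ 0.63  -0.249  0.02 ]
scene comb_rest_floor 0.56 [ 0.631 -0.25   0.012]
scene comb_rest_floor 0.37 [ 0.628 -0.248  0.022]
scene varnish_mid 0.67 [0.663 0.219 0.041]
scene strip_mid 0.66 [0.677 0.099 0.01 ]
```

View pics/j.png

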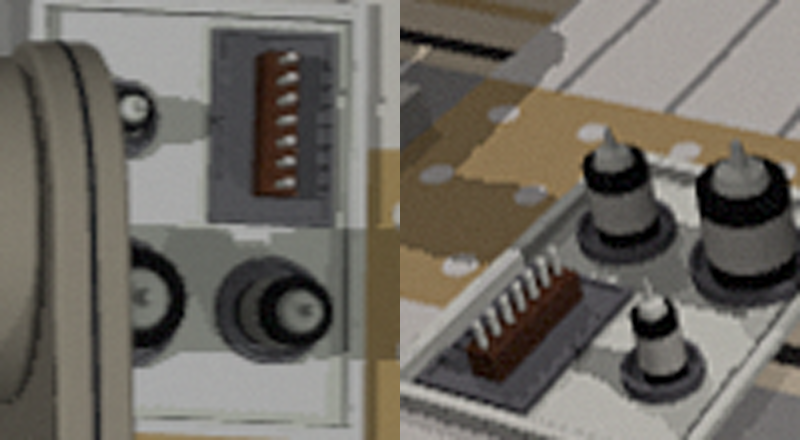

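The last picture shows the comb flat in the rest with its teeth up (275,125), and the large, medium and small bottles upright in their wells. The varnish and strip have not moved, so I'm handing in.

```bash
python3 -c "
from plant import *
print(job_done())"
```

```text
the job is handed in; nothing more can be done
None
```

The job is handed in, with no verdict returned: the last pictures show all three ink bottles upright in their own wells, the comb teeth-up in its rest, and the varnish bottle and plain strip where they started.

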